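Bridge the gap between shelf and rack arm with the leaf board

ROBOT

A 6-joint arm with a two-finger parallel gripper is mounted at the origin on the work surface. World frame = base frame: x ahead of the robot, y to its left, z up, the work surface at z = 0. Lengths are in m, angles in rad, forces in N, time in s.
With the tool pointing down it reaches from about 0.35 to 0.775 m from the base axis. Payload 5.5 kg.
Tool frame: the origin (TCP) lies midway between the tips of the shut fingers; the grasp point (between the pads) lies 19 mm behind it; z points along the fingers, y is the line along which they close (so a half turn about z gives the same grasp; the last joint's range is limited). The gripper opens to 85 mm and grips with 20 to 120 N. Pads are 22 mm wide; open, the fingers measure 114 mm over their backs; the gripper's body (76 mm by 85 mm) begins 54 mm behind the grasp point. The pads swing forward as they close: fully open they stand 13 mm farther back than shut.
Start: joints at [-1.386, 0.313, 0.046, 1.304, 0, 1.431], TCP at [0.183, -0.545, 0.231] pointing down, gripper open.
Joint ranges: [-2.76, 2.76], [-0.86, 1.69], [-1.03, 1.26], [-2.2, 2.34], [-1.47, 1.5], [-3.14, 3.14]. Speed limits (rad/s): [2.57, 2.57, 3.14, 3.14, 3.14, 3.14].

INTERFACE

Orientations are given as a unit quaternion [w, x, y, z].
In Python, from workcell import env gives the robot as it stands. The module is installed in compiled form; this text tells all that it offers.
- The arm moves only by the tool servo_tool, never from a script. Its argument "increments" is a list of rows, each an object of numbers: "grip": the closure, from 0 (fully open) to 1 (shut); "x", "y", "z": the shift along the tool's x, y, z in mm; "roll": the turn about the tool's z in degrees. In form: [{"grip": .., "x": .., "y": .., "z": .., "roll": ..}, ...]. A call has 1 to 5 rows; each row shifts and turns the commanded pose from where the row before left it, along the tool's axes as they then stand; what a row does not reach is not made up. A row lasts 1/12 s, in which the tool goes at most 41.7 mm and 7.16 degrees, less where a joint would pass 70% of its speed; a pose out of reach is approached as far as the arm can. A call is refused whole if a number of a shift passes 41.7 or a number of a turn 7.16, either way. A call with a gripper value outside its range is refused whole. The fingers move at their own pace and stop on an object; "grip_force" is the grip in N (left out, the last holds). Time passes only in rows, so rows that do not move let the fingers close. It gives the time, the measured TCP pose, the force, the opening and the grip force at its end, in the units of the state.
- env.get_state(): the state, without advancing time (a new reading comes with each control period).
- env.read_camera(name): name is "scene" or "top" or "wrist"; returns the picture (480x640x3 uint8, red, green, blue); there is no depth.
- env.get_calibration(name): a dict with "vertical_fov" (degrees; the focal length in pixels is half the picture's height over the tangent of half this angle, whatever the lens; pixels are square), "cx", "cy" (the principal point, pixels), "rvec" (rotation vector, rad) and "tvec" (3), from world to camera coordinates, as OpenCV has them; the wrist camera has in their place "tool_from_camera" (4x4, takes a point from camera to tool coordinates, whose origin is the TCP and whose axes are the flange's). Camera axes: x right, y down, z forward; pixel columns grow to the right and rows downward; lengths in m; the calibration is good to about 2 mm. A picture is of the moment at which its call begins: read the wrist's pose just before it. get_calibration takes no time and is no camera call.
- env.hand_in(): hands the job in; it is judged then, once.
The state is a dict: "clock": time; "joint_pos": joint angles; "qvel": joint speeds; "tau": joint torques, N m; "tcp_pos": TCP position; "orientation": TCP orientation; "wrist_force": force on the tool from outside, world axes, zero at the start; "ft_torque": the same for the moment, N m; "finger_gap": finger opening in m; "grip_force": force on a finger pad.
Only numpy, scipy, OpenCV 4.12 (cv2) and the standard library are available. Lean on these libraries where they do the work, as an engineer would, in place of code of your own. Each camera call takes 0.05 s, during which the arm holds its last target. There are 200 camera calls.

TASK

Make the shelf longer: first stand the black cone somewhere else on the table, upright, so the red rack arm does not hit it, and push the arm fully out to its stop. Then slide the plywood board along the shelf, between the two chrome collars and without lifting it, until it lies level and roughly square across the gap, its blue-marked end reaching over the arm's whole width and its other end still well on the shelf. Leave everything else where it stands.

Things in the scene. Friction and masses are not known exactly. Their poses are not given: they have to be found in the camera images.
- shelf: low stainless shelf, fixed, 440 mm along its x, 420 mm along its y; its flat top is 90 mm above the table. Origin: centre of its footprint on the table, axes: x away from the robot, y to the left, z up (turned by up to 0.1 rad). The gap is on its -y side
- shelf_edge (a point): middle of the shelf's gap-side (-y) top edge, 210 mm from the shelf's centre; axes as the shelf's
- rack: grey wall panel with bracket and upright steel pin, fixed, with the red rack arm it carries; axes parallel to the shelf's. Origin: on the pin's axis, at table height. The panel is 150 mm high, its face 50 mm beyond the pin (+x), reaching from 70 mm on the +y side to 270 mm on the -y side of the pin; the bracket is 60 mm wide and up to 140 mm high, the pin head 124 mm high
- rackarm (a joint): angle of the red rack arm about the upright pin, rad: 0 = fully out against its stop, pointing to the rack's -x (towards the robot), parallel to the shelf's gap edge; positive = folded back towards the rack's -y side (range 0 to 1.5). The hinge is stiff (0.4 N m, about 2.4 N at 170 mm) and the arm stays where it is left
- bar_mid (a point): point on the red arm's flat top, on its centre line, 125 mm from the pin's axis. The arm is a bar 40 mm wide, from 59 to 89 mm above the table (1 mm below the shelf's top), reaching 225 mm from the pin. Site axes turn with the arm: x from tip to pin, y across it (towards the shelf when out). Out, it leaves a gap of 70 to 85 mm to the shelf
- bar_tip (a point): top of the upturned lip at the red arm's tip: the lip is 10 mm thick, 40 mm wide, its top 111 mm above the table, 220 mm from the pin's axis; the board must lie between this lip and the pin
- board: loose plywood leaf board lying on the shelf, 100 mm wide (its x), 200 mm long (its y), 18 mm thick, about 0.28 kg, too wide to grasp; origin: centre of its underside. Its blue-marked end is its -y end, facing the gap
- board_lead (a point): middle of the board's blue-marked end face (-y end), half-way up
- board_tail (a point): middle of the board's other end face (+y end), half-way up
- cone_mid (a point): centre of the black plastic cone, half-way up (85 mm above its foot): 170 mm high, round foot flange 110 mm in diameter and 8 mm thick, then tapering from 84 mm diameter at 10 mm height to 28 mm at the top, about 0.15 kg. It stands on the table in the arm's way
- cone: the same cone; origin: centre of its underside, z along its axis
- collar_a: loose chrome collar (ring) standing flat on the shelf near the gap edge, 72 mm outer diameter, 45 mm high; on the robot's side or the far side of the board's way; origin: centre of its underside
- collar_b: the other chrome collar, same size, on the other side of the board's way; origin: centre of its underside
- jar: closed glass jar, 70 mm diameter, 80 mm high, at the back of the shelf; origin: centre of its underside
- mug: blue ceramic mug, 76 mm diameter, 80 mm high, handle on its +y side, at the back of the shelf; origin: centre of its underside
- dumbbell: yellow vinyl dumbbell lying on the table along its x, 190 mm long, heads 66 mm in diameter; origin: under its middle, at table height
- bottle: closed aluminium drinking bottle, 68 mm diameter, 160 mm high, standing on the table; origin: centre of its underside
- plate: small dark steel weight plate lying flat on the table, 150 mm diameter, 25 mm thick; origin: centre of its underside

How it is judged:
On the way, in this order (a step that is already met when the one before it is completed fails the run):
1. the red arm is fully out, the cone standing (value of joint rackarm below 0.07 rad and angle between cone_mid's own z axis and vertical below 0.1 rad and height (world z) of cone_mid below 0.095 m), for 0.2 s.
2. the board bridges the gap, resting on shelf and arm (value of joint rackarm below 0.07 rad and contact force between each of rack, shelf and board above 0.12 N and angle between board's own z axis and vertical below 0.05 rad and angle between the y axis of board and the y axis of shelf, either way round below 0.2 rad and y of board_lead in the frame of bar_mid below -0.016 m and y of board_tail in the frame of shelf_edge above 0.02 m), for 0.2 s.
At the end, for the whole second after the job is handed in: Arm within 0.07 rad of fully out; board still, borne by shelf and arm, level to 0.05 rad, square to 0.2 rad, blue end 16 mm or more past the arm's centre line, other end 20 mm or more inside the shelf edge; cone upright and still on the table; other things within 30 mm of their starts (all of step 2 and angle between cone_mid's own z axis and vertical below 0.1 rad and height (world z) of cone_mid below 0.095 m and linear speed of each of cone, board below 0.02 m/s and distance of each of collar_a, collar_b, jar, mug, dumbbell, bottle, plate from where it was at the start of the episode below 0.03 m); the robot touches nothing.
It fails at once if the rack arm hits the cone (contact force between rack and cone above 1 N).
It fails at once if the cone is tipped over (angle between cone_mid's own z axis and vertical above 0.6 rad).
It fails at once if the board is lifted off the shelf by more than 30 mm (height (world z) of board above 0.12 m).
It fails at once if one of the other things is shifted by more than 30 mm (distance of any of collar_a, collar_b, jar, mug, dumbbell, bottle, plate from where it was at the start of the episode above 0.03 m).
It fails at once if one of the other things is knocked over (angle between any of collar_a, collar_b, jar, mug, dumbbell, bottle, plate's own z axis and vertical above 0.5 rad).
It also fails if it takes over 72 s, if anything falls off the work surface, if the arm or the gripper's body presses on something with over 40 N, if the wrist force passes 120 N, or if a joint passes its speed limit or range.

## Working session

There is one attempt and no reset: what is moved stays moved. The work goes in short steps, Python scripts to look and compute and a tool call to move; the robot and the scene stay as the last step left them, time stands still between calls to the robot, and variables do not carry over. Pictures are saved under pics/ and viewed, at most 14 in all, crops included, and the job is handed in when it is done.

Besides the shell and the picture viewer there is one more tool, called after "Request:" as name(argument=value, ...) on one line, values as JSON. servo_tool: Moves the arm, as the interface text tells. Its arguments: {"type":"object","properties":{"increments":{"type":"array"},"grip_force":{"type":"number"}},"required":["increments"]}

```bash
mkdir -p pics; cat > h.py <<'E'
import numpy as np, cv2
from workcell import env
def snap(n,f):
    im=env.read_camera(n); cv2.imwrite('pics/'+f,cv2.cvtColor(im,cv2.COLOR_RGB2BGR)); return im
def cam(n):
    c=env.get_calibration(n); f=240/np.tan(np.radians(c['vertical_fov'])/2)
    K=np.array([[f,0,c['cx']],[0,f,c['cy']],[0,0,1]]); R=cv2.Rodrigues(np.array(c['rvec'],float))[0]
    return K,R,np.array(c['tvec'],float).ravel(),c
def pt(n,u,v,z):
    K,R,t,c=cam(n); o=-R.T@t; d=R.T@np.linalg.inv(K)@[u,v,1]; return o+d*(z-o[2])/d[2]
def proj(n,p):
    K,R,t,c=cam(n); q=K@(R@np.array(p)+t); return q[:2]/q[2]
E
python3 - <<'E'
from h import *
snap('top','t0.png');snap('scene','s0.png')
print(env.get_calibration('top'),env.get_calibration('scene'));print(env.get_state())
E
```

```text
{'vertical_fov': 53.664830281857206, 'cx': 313.4828438920002, 'cy': 247.18516532460245, 'rvec': array([ 2.15192719, -2.14086895,  0.09231807]), 'tvec': array([-0.12123115,  0.54592745,  1.14459873])} {'vertical_fov': 42.05665807290783, 'cx': 317.2626124375929, 'cy': 243.6331801310258, 'rvec': array([ 2.344417  ,  0.61056335, -0.25365704]), 'tvec': array([-0.3986459 , -0.19926889,  1.91440133])}
{'clock': 0.1, 'joint_pos': array([-1.38559432e+00,  3.13949472e-01,  4.51372878e-02,  1.30361102e+00,
        2.29700685e-05,  1.43116055e+00]), 'qvel': array([-0.00292447, -0.00148811,  0.00313524,  0.00023595,  0.00042432,
       -0.00194461]), 'tau': array([ 2.14986823e-03, -4.81724417e+01,  2.99244207e+01,  1.27666059e-02,
       -2.03705595e-04,  2.90919971e-06]), 'tcp_pos': array([ 0.18341087, -0.54450259,  0.23050257]), 'orientation': array([-8.13491034e-04,  9.86838697e-01,  1.61705669e-01, -7.04905349e-06]), 'wrist_force': array([-0.2982619 , -0.63235911,  0.30289942]), 'ft_torque': array([-0.02298416, -0.02763072, -0.0101226 ]), 'grip_force': 0.0, 'finger_gap': 0.08552305561649019}
```

View pics/t0.png

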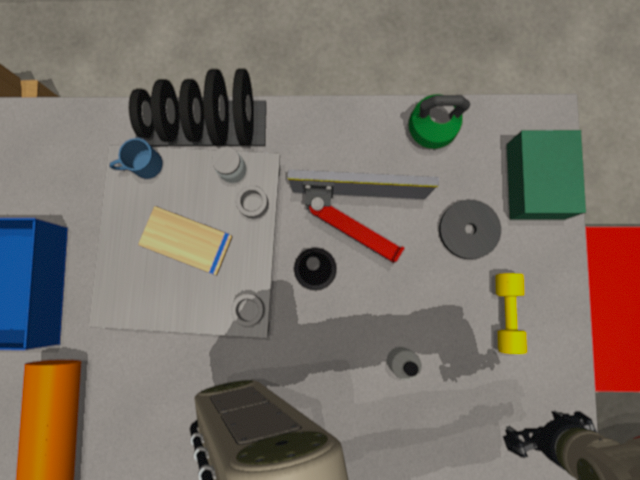

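View pics/s0.png

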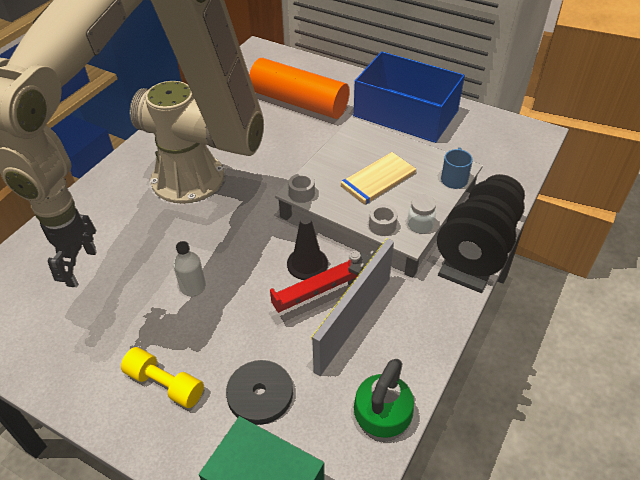

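The top view has x up and y left. The cone sits at about (315,268), the folded red arm's pin at (317,203) and its tip at (398,255). The board is turned on the shelf, with its blue end at about (222,254), and the collars are at (252,201) and (248,309). I'll enlarge this area to read positions more closely.

```bash
python3 - <<'E'
import cv2
im=cv2.imread('pics/t0.png')[130:400,85:455]
cv2.imwrite('pics/t0c.png',cv2.resize(im,(777,567),interpolation=cv2.INTER_CUBIC))
E
```

```text
(no output)
```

View pics/t0c.png

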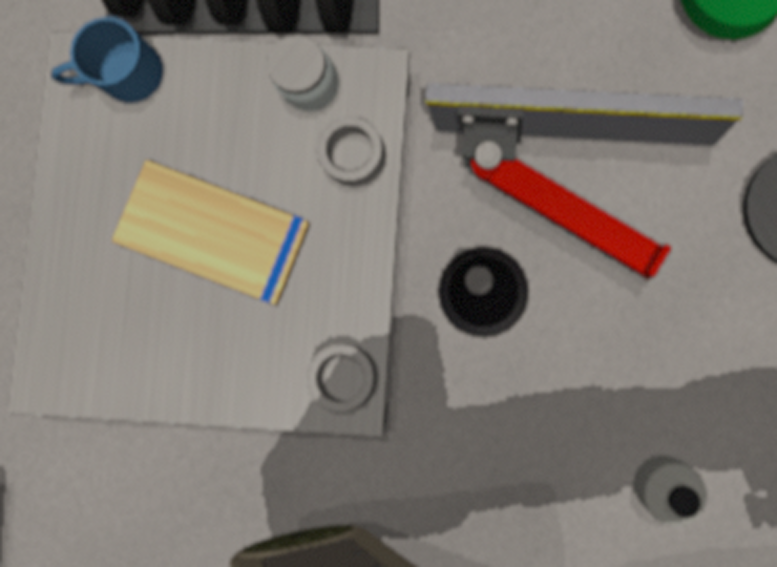

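```bash
cat > m.py <<'E'
from h import *
P=lambda u,v,z: pt('top',85+u/2.1-.25,130+v/2.1-.25,z)
for n,u,v,z in [('sTL',50,32,.09),('sTR',408,50,.09),('sBR',384,436,.09),('sBL',10,412,.09),('b_ft',148,160,.108),('b_fl',308,220,.108),('b_nl',275,304,.108),('b_nt',113,241,.108),('colA',351,148,.135),('colB',343,373,.135),('pin',487,154,.124),('tip1',669,248,.111),('tip2',652,275,.111),('conetop',479,280,.17),('conefoot',484,291,.004),('botcap',684,501,.16),('jar',299,67,.08+.09),('mug',106,50,.17),('panL',425,90,.15),('panR',742,108,.15)]:
    print(n,P(u,v,z).round(4))
E
python3 m.py
```

```text
sTL [0.7893 0.3824 0.09  ]
sTR [ 0.7664 -0.0357  0.09  ]
sBR [ 0.3299 -0.016   0.09  ]
sBL [0.3524 0.4022 0.09  ]
b_ft [0.6341 0.2533 0.108 ]
b_fl [0.5665 0.0707 0.108 ]
b_nl [0.4731 0.1046 0.108 ]
b_nt [0.5423 0.2885 0.108 ]
colA [0.642  0.0201 0.135 ]
colB [0.3986 0.0232 0.135 ]
pin [ 0.6377 -0.128   0.124 ]
tip1 [ 0.5362 -0.3268  0.111 ]
tip2 [ 0.5066 -0.308   0.111 ]
conetop [ 0.4954 -0.1217  0.17  ]
conefoot [ 0.496  -0.1224  0.004 ]
botcap [ 0.273  -0.3303  0.16  ]
jar [0.7223 0.072  0.17  ]
mug [0.7416 0.2813 0.17  ]
panL [ 0.7025 -0.0612  0.15  ]
panR [ 0.6823 -0.4004  0.15  ]
```

Request:
servo_tool(increments=[{"grip": 0,"roll": 7.16},{"grip": 0,"roll": 7.16},{"grip": 0,"roll": 7.16},{"grip": 0,"x": 22.4,"y": -33.7},{"grip": 0,"x": 22.4,"y": -33.7}])

```text
invalid input at $.increments[0]: expected keys grip, x, y, z, roll
```

Request:
servo_tool(increments=[{"grip": 0,"x": 22.4,"y": -33.7},{"grip": 0,"x": 22.4,"y": -33.7},{"grip": 0,"x": 22.4,"y": -33.7},{"grip": 0,"x": 22.4,"y": -33.7},{"grip": 0,"x": 22.4,"y": -33.7}])

```text
invalid input at $.increments[0]: expected keys grip, x, y, z, roll
```

Request:
servo_tool(increments=[{"grip": 0,"x": 22.4,"y": -33.7},{"grip": 0,"x": 22.4,"y": -33.7},{"grip": 0,"x": 22.4,"y": -33.7},{"grip": 0,"x": 22.4,"y": -33.7},{"grip": 0,"x": 22.4,"y": -33.7}])

```text
invalid input at $.increments[0]: expected keys grip, x, y, z, roll
```

```bash
cat >> h.py <<'E'
from scipy.spatial.transform import Rotation as Rn
def go(x,y,z):
    s=env.get_state(); R=Rn.from_quat(np.roll(s['orientation'],-1)).as_matrix()
    print('tcp',s['tcp_pos'].round(4),'F',s['wrist_force'].round(1),'gap',round(s['finger_gap'],4),'t',s['clock'],'yaw',round(np.degrees(np.arctan2(R[1,0],R[0,0])),2),'tool d mm',((R.T@(np.array([x,y,z])-s['tcp_pos']))*1e3).round(1))
E
python3 - <<'E'
from h import *
go(.496,-.122,.109)
c=env.get_calibration('wrist');T=np.array(c['tool_from_camera']);print(T.round(3))
snap('wrist','w1.png')
E
```

```text
tcp [ 0.1834 -0.5445  0.2305] F [-0.3 -0.6  0.3] gap 0.0855 t 0.1 yaw 18.61 tool d mm [ 431.1 -300.4  122.1]
[[-0.    -0.961 -0.276  0.071]
 [ 1.    -0.    -0.    -0.001]
 [-0.    -0.276  0.961 -0.143]
 [ 0.     0.     0.     1.   ]]
```

View pics/w1.png

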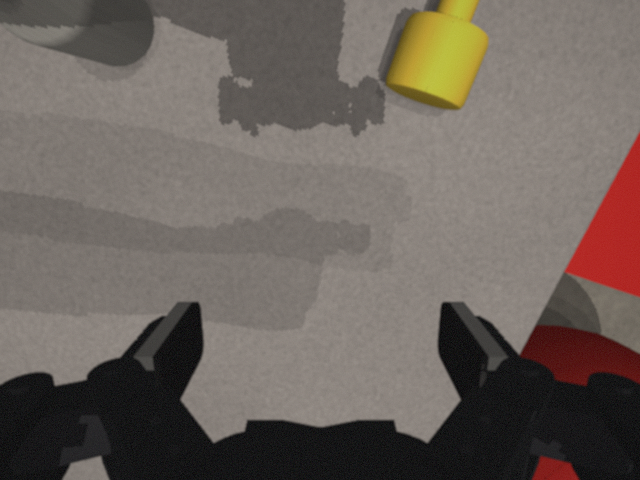

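The move was refused because every row needs all five keys. The wrist picture therefore only shows the start area, with the dumbbell head at (440,60). I'll repeat the move with complete rows.

Request:
servo_tool(increments=[{"grip": 0,"x": 0,"y": 0,"z": 0,"roll": 7.16},{"grip": 0,"x": 0,"y": 0,"z": 0,"roll": 7.16},{"grip": 0,"x": 0,"y": 0,"z": 0,"roll": 7.16},{"grip": 0,"x": 22.4,"y": -33.7,"z": 0,"roll": 0},{"grip": 0,"x": 22.4,"y": -33.7,"z": 0,"roll": 0}])

```text
clock: 0.57
tcp_pos: [0.231, -0.4803, 0.2303]
orientation: [-0.0, 1.0, -0.027, -0.0]
wrist_force: [1.0, 0.3, 0.2]
finger_gap: 0.0858
grip_force: 0.0
```

Request:
servo_tool(increments=[{"grip": 0,"x": 22.4,"y": -33.7,"z": 0,"roll": 0},{"grip": 0,"x": 22.4,"y": -33.7,"z": 0,"roll": 0},{"grip": 0,"x": 22.4,"y": -33.7,"z": 0,"roll": 0},{"grip": 0,"x": 22.4,"y": -33.7,"z": 0,"roll": 0},{"grip": 0,"x": 22.4,"y": -33.7,"z": 0,"roll": 0}])

```text
clock: 0.98
tcp_pos: [0.3525, -0.3154, 0.2312]
orientation: [-0.0, 1.0, -0.025, -0.0]
wrist_force: [0.9, -0.6, 0.6]
finger_gap: 0.0853
grip_force: 0.0
```

Request:
servo_tool(increments=[{"grip": 0,"x": 22.4,"y": -33.7,"z": 0,"roll": 0},{"grip": 0,"x": 22.4,"y": -33.7,"z": 0,"roll": 0},{"grip": 0,"x": 22.4,"y": -33.7,"z": 0,"roll": 0},{"grip": 0,"x": 22.4,"y": -33.7,"z": 0,"roll": 0},{"grip": 0,"x": 0,"y": 0,"z": 0,"roll": 0}])

```text
clock: 1.4
tcp_pos: [0.451, -0.1815, 0.2312]
orientation: [-0.001, 1.0, -0.021, 0.001]
wrist_force: [0.1, 0.5, -1.0]
finger_gap: 0.0855
grip_force: 0.0
```

```bash
python3 - <<'E'
from h import *
go(.496,-.122,.109)
snap('wrist','w2.png')
E
```

```text
tcp [ 0.451  -0.1815  0.2312] F [ 0.1  0.5 -1. ] gap 0.0855 t 1.4 yaw -2.42 tool d mm [ 42.3 -61.1 122.4]
```

View pics/w2.png

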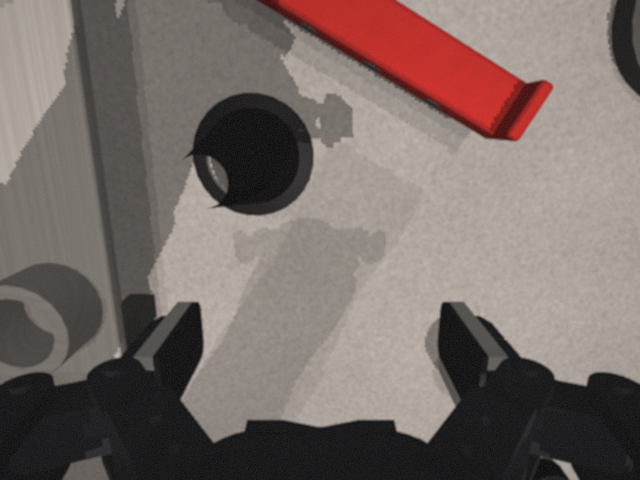

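The wrist view shows the cone's foot disc centred at about (253,154), the red arm's lip at (525,110) and a collar at lower left. I'll cross-check the cone's position against this view.

```bash
cat >> h.py <<'E'
def wpt(u,v,z):
    s=env.get_state(); R=Rn.from_quat(np.roll(s['orientation'],-1)).as_matrix()
    c=env.get_calibration('wrist');T=np.array(c['tool_from_camera']);f=240/np.tan(np.radians(c['vertical_fov'])/2)
    o=R@T[:3,3]+s['tcp_pos'];d=R@T[:3,:3]@np.array([(u-c['cx'])/f,(v-c['cy'])/f,1]);return o+d*(z-o[2])/d[2]
E
python3 - <<'E'
from h import *
print(wpt(253,154,.008),wpt(551,85,.111),wpt(513,140,.111),wpt(525,110,.111))
E
```

```text
[ 0.49609449 -0.12419136  0.008     ] [ 0.53674234 -0.32963108  0.111     ] [ 0.50451685 -0.30912506  0.111     ] [ 0.52262556 -0.31501211  0.111     ]
```

Request:
servo_tool(increments=[{"grip": 0,"x": 21,"y": -30,"z": 0,"roll": 0},{"grip": 0,"x": 21.3,"y": -30,"z": 0,"roll": 0},{"grip": 0,"x": 0,"y": 0,"z": 20,"roll": 0},{"grip": 0,"x": 0,"y": 0,"z": 30,"roll": 0},{"grip": 0,"x": 0,"y": 0,"z": 30,"roll": 0}])

```text
clock: 1.87
tcp_pos: [0.4941, -0.1299, 0.151]
orientation: [0.001, 1.0, -0.025, 0.001]
wrist_force: [0.3, -0.7, -1.0]
finger_gap: 0.0855
grip_force: 0.0
```

Request:
servo_tool(increments=[{"grip": 0,"x": 0,"y": 0,"z": 25,"roll": 0},{"grip": 0,"x": 0,"y": 0,"z": 17,"roll": 0},{"grip": 0,"x": 0,"y": 0,"z": 0,"roll": 0}])

```text
clock: 2.12
tcp_pos: [0.4901, -0.1291, 0.1053]
orientation: [-0.001, 1.0, -0.026, -0.004]
wrist_force: [-0.6, 1.4, -0.4]
finger_gap: 0.0856
grip_force: 0.0
```

```bash
python3 -c "
from h import *
go(.496,-.123,.109)"
```

```text
tcp [ 0.4901 -0.1291  0.1053] F [-0.6  1.4 -0.4] gap 0.0856 t 2.1167 yaw -2.96 tool d mm [ 5.6 -6.4 -3.7]
```

Request:
servo_tool(increments=[{"grip": 0,"x": 5,"y": -6,"z": -3,"roll": 0},{"grip": 0,"x": 0,"y": 0,"z": 0,"roll": 0}])

```text
clock: 2.28
tcp_pos: [0.5002, -0.124, 0.1139]
orientation: [0.0, 1.0, -0.025, 0.001]
wrist_force: [0.3, 0.1, 0.7]
finger_gap: 0.0856
grip_force: 0.0
```

Request:
servo_tool(increments=[{"grip": 0.4,"x": 0,"y": 0,"z": 0,"roll": 0},{"grip": 0.4,"x": 0,"y": 0,"z": 0,"roll": 0},{"grip": 0.4,"x": 0,"y": 0,"z": 0,"roll": 0},{"grip": 0.6,"x": 0,"y": 0,"z": 0,"roll": 0},{"grip": 0.8,"x": 0,"y": 0,"z": 0,"roll": 0}], grip_force=30)

```text
clock: 2.7
tcp_pos: [0.4995, -0.1236, 0.1135]
orientation: [0.0, 1.0, -0.025, 0.001]
wrist_force: [-0.4, 2.0, 5.8]
finger_gap: 0.0442
grip_force: 29.8
```

Request:
servo_tool(increments=[{"grip": 1,"x": 0,"y": 0,"z": 0,"roll": 0},{"grip": 1,"x": 0,"y": 0,"z": 0,"roll": 0},{"grip": 1,"x": 0,"y": 0,"z": 0,"roll": 0}])

```text
clock: 2.95
tcp_pos: [0.4995, -0.1236, 0.1135]
orientation: [0.0, 1.0, -0.025, 0.001]
wrist_force: [0.2, 1.4, 5.6]
finger_gap: 0.0444
grip_force: 29.8
```

Request:
servo_tool(increments=[{"grip": 1,"x": 0,"y": 0,"z": -5,"roll": 0},{"grip": 1,"x": 0,"y": 0,"z": -5,"roll": 0},{"grip": 1,"x": 0,"y": 0,"z": -5,"roll": 0},{"grip": 1,"x": 0,"y": 0,"z": 0,"roll": 0}])

```text
clock: 3.28
tcp_pos: [0.4993, -0.1239, 0.1285]
orientation: [0.0, 1.0, -0.025, 0.001]
wrist_force: [-0.1, -0.3, -1.3]
finger_gap: 0.0444
grip_force: 30.1
```

```bash
python3 - <<'E'
from h import *
go(.39,-.14,.124)
a=snap('scene','a.png'); w=snap('wrist','b.png')
cv2.imwrite('pics/m1.png',cv2.cvtColor(np.hstack([cv2.resize(a[150:350,200:400],(400,400)),cv2.resize(w,(400,300))[:300].repeat(1,0) if 0 else cv2.copyMakeBorder(cv2.resize(w,(400,300)),0,100,0,0,cv2.BORDER_CONSTANT)]),cv2.COLOR_RGB2BGR))
E
```

```text
tcp [ 0.4993 -0.1239  0.1285] F [-0.1 -0.3 -1.3] gap 0.0444 t 3.2833 yaw -2.88 tool d mm [-108.3   21.6    4.4]
```

View pics/m1.png

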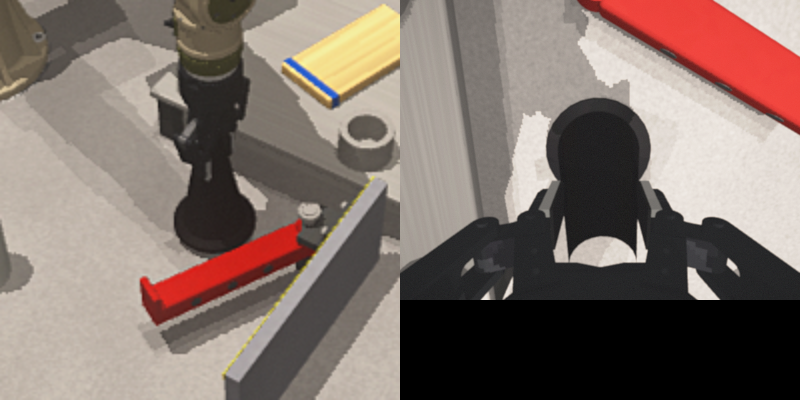

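The cone is held about 15 mm clear of the table: gap 44 mm, wrist force -1.3 N. I'll carry it around the arm's tip and away from the sweep.

Request:
servo_tool(increments=[{"grip": 1,"x": -20,"y": 4,"z": 0,"roll": 0},{"grip": 1,"x": -30,"y": 6,"z": 0,"roll": 0},{"grip": 1,"x": -30,"y": 6,"z": 0,"roll": 0},{"grip": 1,"x": -28,"y": 6,"z": 0,"roll": 0},{"grip": 1,"x": 1,"y": 20,"z": 0,"roll": 0}])

```text
clock: 3.8
tcp_pos: [0.3827, -0.156, 0.1257]
orientation: [-0.002, 1.0, -0.024, -0.004]
wrist_force: [-1.0, 0.9, -1.5]
finger_gap: 0.0445
grip_force: 30.2
```

Request:
servo_tool(increments=[{"grip": 1,"x": 2,"y": 34,"z": 0,"roll": 0},{"grip": 1,"x": 2,"y": 34,"z": 0,"roll": 0},{"grip": 1,"x": 2,"y": 34,"z": 0,"roll": 0},{"grip": 1,"x": 2,"y": 34,"z": 0,"roll": 0},{"grip": 1,"x": 2,"y": 34,"z": 0,"roll": 0}])

```text
clock: 4.22
tcp_pos: [0.3908, -0.3319, 0.1271]
orientation: [-0.0, 1.0, -0.025, -0.0]
wrist_force: [1.7, -0.3, -1.1]
finger_gap: 0.0442
grip_force: 30.3
```

Request:
servo_tool(increments=[{"grip": 1,"x": 16,"y": 30,"z": 0,"roll": 0},{"grip": 1,"x": 16,"y": 30,"z": 0,"roll": 0},{"grip": 1,"x": 15,"y": 30,"z": 0,"roll": 0},{"grip": 1,"x": 8,"y": 17,"z": 0,"roll": 0},{"grip": 1,"x": 0,"y": 0,"z": 0,"roll": 0}])

```text
clock: 4.63
tcp_pos: [0.4419, -0.4443, 0.1263]
orientation: [0.001, 1.0, -0.026, 0.001]
wrist_force: [0.2, -0.9, -1.2]
finger_gap: 0.0443
grip_force: 30.5
```

```bash
python3 -c "
from h import *
go(.44,-.44,.114)"
```

```text
tcp [ 0.4419 -0.4443  0.1263] F [ 0.2 -0.9 -1.2] gap 0.0443 t 4.6333 yaw -3.0 tool d mm [-2.1 -4.2 12.3]
```

Request:
servo_tool(increments=[{"grip": 1,"x": 0,"y": 0,"z": 6,"roll": 0},{"grip": 1,"x": 0,"y": 0,"z": 4,"roll": 0},{"grip": 1,"x": 0,"y": 0,"z": 1.5,"roll": 0},{"grip": 1,"x": 0,"y": 0,"z": 0,"roll": 0}])

```text
clock: 4.97
tcp_pos: [0.44, -0.4383, 0.1149]
orientation: [-0.001, 1.0, -0.025, -0.001]
wrist_force: [-0.4, 0.1, -0.5]
finger_gap: 0.044
grip_force: 30.5
```

Request:
servo_tool(increments=[{"grip": 1,"x": 0,"y": 0,"z": 1,"roll": 0},{"grip": 1,"x": 0,"y": 0,"z": 0,"roll": 0}])

```text
clock: 5.13
tcp_pos: [0.4407, -0.4395, 0.115]
orientation: [0.0, 1.0, -0.025, 0.0]
wrist_force: [0.5, -0.1, -2.1]
finger_gap: 0.0441
grip_force: 30.5
```

Request:
servo_tool(increments=[{"grip": 1,"x": 0,"y": 0,"z": 1.5,"roll": 0},{"grip": 1,"x": 0,"y": 0,"z": 0,"roll": 0},{"grip": 1,"x": 0,"y": 0,"z": 0,"roll": 0}])

```text
clock: 5.38
tcp_pos: [0.4409, -0.44, 0.1138]
orientation: [0.0, 1.0, -0.025, 0.0]
wrist_force: [0.6, 1.1, 1.9]
finger_gap: 0.0439
grip_force: 30.8
```

Contact with the table. I'll release the cone slowly and go up.

Request:
servo_tool(increments=[{"grip": 0.4,"x": 0,"y": 0,"z": 0,"roll": 0},{"grip": 0.3,"x": 0,"y": 0,"z": 0,"roll": 0},{"grip": 0,"x": 0,"y": 0,"z": 0,"roll": 0},{"grip": 0,"x": 0,"y": 0,"z": 0,"roll": 0},{"grip": 0,"x": 0,"y": 0,"z": -10,"roll": 0}])

```text
clock: 5.8
tcp_pos: [0.4399, -0.439, 0.1216]
orientation: [-0.001, 1.0, -0.025, -0.001]
wrist_force: [-0.1, -0.7, -1.1]
finger_gap: 0.0851
grip_force: 0.0
```

Request:
servo_tool(increments=[{"grip": 0,"x": 0,"y": 0,"z": -25,"roll": 0},{"grip": 0,"x": 0,"y": 0,"z": -35,"roll": 0},{"grip": 0,"x": 0,"y": 0,"z": -35,"roll": 0},{"grip": 1,"x": 0,"y": 0,"z": 0,"roll": 0},{"grip": 1,"x": 0,"y": 0,"z": 0,"roll": 0}])

```text
clock: 6.22
tcp_pos: [0.4419, -0.4415, 0.2221]
orientation: [0.003, 1.0, -0.025, 0.002]
wrist_force: [0.2, 0.3, -0.4]
finger_gap: 0.064
grip_force: 0.0
```

```bash
python3 -c "
from h import *
go(.60,-.305,.22);go(.60,-.305,.062)"
```

```text
tcp [ 0.4419 -0.4415  0.2221] F [ 0.2  0.3 -0.4] gap 0.064 t 6.2167 yaw -2.87 tool d mm [ 151.  -144.3    2. ]
tcp [ 0.4419 -0.4415  0.2221] F [ 0.2  0.3 -0.4] gap 0.064 t 6.2167 yaw -2.87 tool d mm [ 150.4 -145.1  160. ]
```

Request:
servo_tool(increments=[{"grip": 1,"x": 28,"y": -28,"z": 0,"roll": 0},{"grip": 1,"x": 28,"y": -28,"z": 0,"roll": 0},{"grip": 1,"x": 28,"y": -28,"z": 0,"roll": 0},{"grip": 1,"x": 28,"y": -28,"z": 0,"roll": 0},{"grip": 1,"x": 28,"y": -28,"z": 0,"roll": 0}])

```text
clock: 6.63
tcp_pos: [0.5881, -0.3057, 0.2173]
orientation: [-0.0, 1.0, -0.025, -0.001]
wrist_force: [0.1, -0.6, -0.3]
finger_gap: 0.0009
grip_force: 0.0
```

Request:
servo_tool(increments=[{"grip": 1,"x": 0,"y": 0,"z": 10,"roll": 0},{"grip": 1,"x": 0,"y": 0,"z": 30,"roll": 0},{"grip": 1,"x": 0,"y": 0,"z": 20,"roll": 0},{"grip": 1,"x": 0,"y": 0,"z": 0,"roll": 0}])

```text
clock: 6.97
tcp_pos: [0.5848, -0.3048, 0.1521]
orientation: [-0.003, 1.0, -0.025, -0.004]
wrist_force: [-0.3, 0.3, -0.5]
finger_gap: 0.0001
grip_force: 0.0
```

```bash
python3 - <<'E'
from h import *
go(.59,-.30,.062)
snap('wrist','w3.png');snap('top','t3.png')
ex=np.array([.99875,-.05]);ey=np.array([.05,.99875]);pin=np.array([.6377,-.128])
p=env.get_state()['tcp_pos'][:2]; q=np.array([(p-pin)@ex,(p-pin)@ey]);print(q)
for f in [1.2,1.065,.9,.75,.6,.45,.3,.15,0,-.05]:
    u=np.array([-np.cos(f),-np.sin(f)]);n=np.array([np.sin(f),-np.cos(f)])
    T=.165*u+n*(.020+.011*abs(np.sin(f))+.015*np.cos(f)); d=T-q; q=T; print(f,T.round(4),'tool',(d*[1000,-1000]).round(1))
E
```

```text
tcp [ 0.5848 -0.3048  0.1521] F [-0.3  0.3 -0.5] gap 0.0001 t 6.9667 yaw -2.82 tool d mm [ 5.7 -4.6 90.1]
[-0.04217011 -0.18098536]
1.2 [-0.0265 -0.1667] tool [ 15.6 -14.3]
1.065 [-0.0477 -0.1622] tool [-21.1  -4.5]
0.9 [-0.0728 -0.1528] tool [-25.2  -9.4]
0.75 [-0.0945 -0.1406] tool [-21.7 -12.2]
0.6 [-0.1144 -0.125 ] tool [-19.9 -15.6]
0.45 [-0.1319 -0.1062] tool [-17.5 -18.8]
0.3 [-0.1465 -0.0847] tool [-14.6 -21.6]
0.15 [-0.1577 -0.0607] tool [-11.2 -23.9]
0 [-0.165 -0.035] tool [ -7.3 -25.7]
-0.05 [-0.1666 -0.0272] tool [-1.6 -7.8]
```

View pics/t3.png

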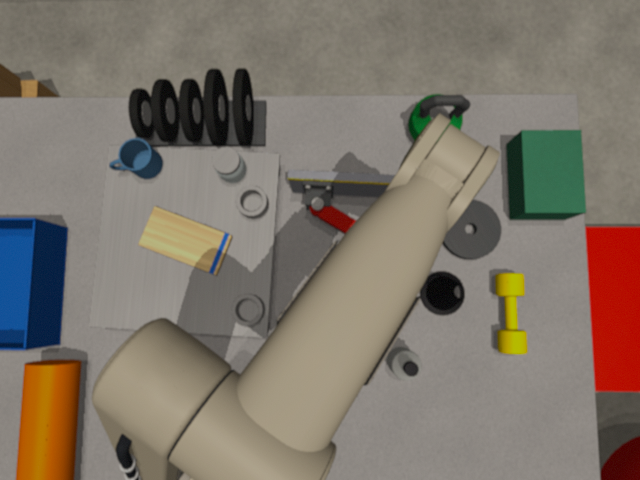

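The cone stands upright at (442,293), clear of the sweep. I'll go down beside the arm and then sweep it out along the arc.

Request:
servo_tool(increments=[{"grip": 1,"x": 0,"y": 0,"z": 30,"roll": 0},{"grip": 1,"x": 0,"y": 0,"z": 30,"roll": 0},{"grip": 1,"x": 0,"y": 0,"z": 30,"roll": 0},{"grip": 1,"x": 0,"y": 0,"z": 0,"roll": 0}])

```text
clock: 7.4
tcp_pos: [0.5847, -0.3059, 0.0638]
orientation: [-0.002, 1.0, -0.025, -0.003]
wrist_force: [-1.0, 0.7, -2.3]
finger_gap: -0.0001
grip_force: 0.0
```

Request:
servo_tool(increments=[{"grip": 1,"x": -12,"y": -7,"z": 0,"roll": 0},{"grip": 1,"x": -9,"y": -4,"z": 0,"roll": 0},{"grip": 1,"x": -9,"y": -5,"z": 0,"roll": 0},{"grip": 1,"x": -5,"y": -4,"z": 0,"roll": 0},{"grip": 1,"x": 0,"y": 0,"z": 0,"roll": 0}])

```text
clock: 7.82
tcp_pos: [0.5541, -0.2863, 0.0711]
orientation: [0.001, 1.0, -0.025, 0.001]
wrist_force: [0.3, -0.3, 1.6]
finger_gap: -0.0001
grip_force: 0.3
```

```bash
cat > pin.py <<'E'
from h import *
ex=np.array([.99875,-.05]);ey=np.array([.05,.99875]);pin=np.array([.6377,-.128])
s=env.get_state();p=s['tcp_pos'][:2]; print(((p-pin)@ex).round(4),((p-pin)@ey).round(4),s['wrist_force'].round(1),s['tcp_pos'])
E
python3 pin.py
```

```text
-0.0756 -0.1623 [ 0.3 -0.3  1.6] [ 0.55411281 -0.28628006  0.07112303]
```

Request:
servo_tool(increments=[{"grip": 1,"x": -9.5,"y": -11,"z": 4,"roll": 0},{"grip": 1,"x": -9.5,"y": -11,"z": 2,"roll": 0},{"grip": 1,"x": -10,"y": -8,"z": 0,"roll": 0},{"grip": 1,"x": -10,"y": -8,"z": 0,"roll": 0},{"grip": 1,"x": 0,"y": 0,"z": 0,"roll": 0}])

```text
clock: 8.23
tcp_pos: [0.5163, -0.2447, 0.064]
orientation: [-0.0, 1.0, -0.025, 0.0]
wrist_force: [-0.5, 0.5, 0.5]
finger_gap: 0.0003
grip_force: 0.0
```

Request:
servo_tool(increments=[{"grip": 1,"x": -9,"y": -9,"z": 0,"roll": 0},{"grip": 1,"x": -9,"y": -9,"z": 0,"roll": 0},{"grip": 1,"x": -7,"y": -11,"z": 0,"roll": 0},{"grip": 1,"x": -7,"y": -11,"z": 0,"roll": 0},{"grip": 1,"x": 0,"y": 0,"z": 0,"roll": 0}])

```text
clock: 8.65
tcp_pos: [0.4866, -0.2031, 0.0633]
orientation: [-0.0, 1.0, -0.025, 0.0]
wrist_force: [-1.3, -0.6, -0.2]
finger_gap: 0.0001
grip_force: 0.0
```

```bash
python3 pin.py
```

```text
-0.1472 -0.0826 [-1.3 -0.6 -0.2] [ 0.48659699 -0.20312818  0.06328677]
```

Request:
servo_tool(increments=[{"grip": 1,"x": -5,"y": -11,"z": 0,"roll": 0},{"grip": 1,"x": -4,"y": -11,"z": 0,"roll": 0},{"grip": 1,"x": -4,"y": -11,"z": 0,"roll": 0},{"grip": 1,"x": -3,"y": -8,"z": 0,"roll": 0},{"grip": 1,"x": 0,"y": 0,"z": 0,"roll": 0}])

```text
clock: 9.07
tcp_pos: [0.4714, -0.1601, 0.0621]
orientation: [-0.001, 1.0, -0.024, -0.001]
wrist_force: [0.2, -0.2, 1.2]
finger_gap: -0.0001
grip_force: 0.0
```

Request:
servo_tool(increments=[{"grip": 1,"x": 0,"y": -3,"z": 0,"roll": 0},{"grip": 1,"x": 0,"y": -3,"z": 0,"roll": 0},{"grip": 1,"x": 0,"y": 0,"z": 0,"roll": 0}])

```text
clock: 9.32
tcp_pos: [0.4723, -0.1556, 0.0618]
orientation: [-0.0, 1.0, -0.025, -0.001]
wrist_force: [0.1, -0.1, 0.5]
finger_gap: 0.0
grip_force: 0.1
```

```bash
python3 pin.py
```

```text
-0.1639 -0.0358 [ 0.1 -0.1  0.5] [ 0.47225406 -0.15559227  0.06184541]
```

Request:
servo_tool(increments=[{"grip": 1,"x": 0,"y": -3,"z": 0,"roll": 0},{"grip": 1,"x": 0,"y": -3,"z": 0,"roll": 0}])

```text
clock: 9.48
tcp_pos: [0.4727, -0.1539, 0.0621]
orientation: [0.004, 1.0, -0.026, -0.001]
wrist_force: [-5.8, -23.8, -5.5]
finger_gap: -0.0001
grip_force: 11.6
```

Request:
servo_tool(increments=[{"grip": 1,"x": 0,"y": -2,"z": 0,"roll": 0},{"grip": 1,"x": 0,"y": -1,"z": 0,"roll": 0}])

```text
clock: 9.65
tcp_pos: [0.4727, -0.154, 0.0622]
orientation: [0.007, 1.0, -0.027, -0.002]
wrist_force: [-7.5, -27.8, -6.0]
finger_gap: 0.0
grip_force: 14.1
```

```bash
python3 pin.py
```

```text
-0.1635 -0.0342 [ -7.5 -27.8  -6. ] [ 0.47267557 -0.15397782  0.06220735]
```

At the stop (28 N reaction). I'll back off, rise, and go over to the board's far side near its tail.

Request:
servo_tool(increments=[{"grip": 1,"x": 0,"y": 15,"z": 0,"roll": 0},{"grip": 1,"x": 0,"y": 5,"z": -20,"roll": 0},{"grip": 1,"x": 0,"y": 0,"z": -40,"roll": 0},{"grip": 1,"x": 0,"y": 0,"z": -40,"roll": 0},{"grip": 1,"x": 0,"y": 0,"z": -40,"roll": 0}])

```text
clock: 10.07
tcp_pos: [0.4721, -0.1668, 0.2034]
orientation: [-0.001, 1.0, -0.025, -0.0]
wrist_force: [1.0, 0.2, 0.2]
finger_gap: 0.0001
grip_force: 0.0
```

Request:
servo_tool(increments=[{"grip": 1,"x": 15,"y": -37,"z": 0,"roll": 0},{"grip": 1,"x": 15,"y": -37,"z": 0,"roll": 0},{"grip": 1,"x": 15,"y": -37,"z": 0,"roll": 0},{"grip": 1,"x": 15,"y": -37,"z": 0,"roll": 0},{"grip": 1,"x": 15,"y": -37,"z": 0,"roll": 0}])

```text
clock: 10.48
tcp_pos: [0.5573, 0.0159, 0.2024]
orientation: [-0.001, 1.0, -0.025, 0.0]
wrist_force: [1.8, -0.5, 0.9]
finger_gap: 0.0001
grip_force: 0.0
```

Request:
servo_tool(increments=[{"grip": 1,"x": 15,"y": -37,"z": 0,"roll": 0},{"grip": 1,"x": 15,"y": -37,"z": 0,"roll": 0},{"grip": 1,"x": 15,"y": -37,"z": 0,"roll": 0},{"grip": 1,"x": 15,"y": -37,"z": 0,"roll": 0},{"grip": 1,"x": 0,"y": 0,"z": 0,"roll": 0}])

```text
clock: 10.9
tcp_pos: [0.6233, 0.1152, 0.2029]
orientation: [-0.021, 1.0, 0.019, -0.0]
wrist_force: [0.2, 0.1, 0.3]
finger_gap: -0.0001
grip_force: 0.0
```

```bash
python3 - <<'E'
from h import *
go(.651,.2255,.097)
a=snap('wrist','w4.png');b=snap('scene','s4.png')
cv2.imwrite('pics/m4.png',cv2.cvtColor(np.hstack([cv2.resize(a,(400,300)),cv2.resize(b,(400,300))]),cv2.COLOR_RGB2BGR))
E
```

```text
tcp [0.6233 0.1152 0.2029] F [0.2 0.1 0.3] gap -0.0001 t 10.9 yaw 2.13 tool d mm [  31.7 -104.8  110.3]
```

View pics/m4.png

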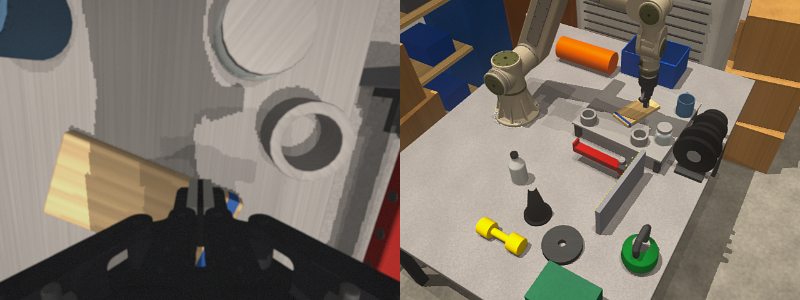

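The arm stopped short and its yaw drifted, with the tool over the board. I'll check the joints for a limit.

```bash
python3 - <<'E'
from h import *
s=env.get_state();print(s['joint_pos'].round(3),s['orientation'].round(3))
E
```

```text
[0.033 0.431 0.148 1.29  0.039 3.141] [-0.019  1.     0.017 -0.001]
```

Request:
servo_tool(increments=[{"grip": 1,"x": 0,"y": 0,"z": 0,"roll": 0},{"grip": 1,"x": 10,"y": -20,"z": 0,"roll": 0}])

```text
clock: 11.17
tcp_pos: [0.6291, 0.1214, 0.2046]
orientation: [-0.022, 0.999, 0.023, -0.002]
wrist_force: [0.5, -0.7, 0.6]
finger_gap: 0.0003
grip_force: 0.0
```

```bash
python3 - <<'E'
from h import *
s=env.get_state();print(s['joint_pos'].round(3),s['orientation'].round(3));go(.651,.2255,.097)
E
```

```text
[0.044 0.45  0.181 1.305 0.044 3.141] [-0.022  0.999  0.023 -0.002]
tcp [0.6291 0.1214 0.2046] F [ 0.5 -0.7  0.6] gap 0.0003 t 11.1667 yaw 2.6 tool d mm [ 26.9 -98.1 112. ]
```

Joint 6 is at its limit. I'll roll back by about 85°, which is also the orientation needed for the two-finger push.

Request:
servo_tool(increments=[{"grip": 1,"x": 0,"y": 0,"z": 0,"roll": -7},{"grip": 1,"x": 0,"y": 0,"z": 0,"roll": -7},{"grip": 1,"x": 0,"y": 0,"z": 0,"roll": -7},{"grip": 1,"x": 0,"y": 0,"z": 0,"roll": -7},{"grip": 1,"x": 0,"y": 0,"z": 0,"roll": -7}])

```text
clock: 11.58
tcp_pos: [0.6302, 0.1221, 0.2047]
orientation: [-0.022, 0.945, 0.325, 0.006]
wrist_force: [0.9, -1.1, 0.1]
finger_gap: -0.0001
grip_force: 0.0
```

Request:
servo_tool(increments=[{"grip": 1,"x": 0,"y": 0,"z": 0,"roll": -7},{"grip": 1,"x": 0,"y": 0,"z": 0,"roll": -7},{"grip": 1,"x": 0,"y": 0,"z": 0,"roll": -7},{"grip": 1,"x": 0,"y": 0,"z": 0,"roll": -7},{"grip": 1,"x": 0,"y": 0,"z": 0,"roll": -7}])

```text
clock: 12.0
tcp_pos: [0.6301, 0.122, 0.2048]
orientation: [-0.019, 0.804, 0.594, 0.012]
wrist_force: [-0.4, 0.2, 0.2]
finger_gap: 0.0001
grip_force: 0.0
```

Request:
servo_tool(increments=[{"grip": 1,"x": 0,"y": 0,"z": 0,"roll": -7},{"grip": 1,"x": 0,"y": 0,"z": 0,"roll": 0}])

```text
clock: 12.17
tcp_pos: [0.6302, 0.1221, 0.2048]
orientation: [-0.018, 0.767, 0.641, 0.013]
wrist_force: [0.2, 0.4, 0.2]
finger_gap: 0.0001
grip_force: 0.0
```

```bash
python3 - <<'E'
from h import *
s=env.get_state();print(s['joint_pos'].round(3),s['orientation'].round(3));go(.655,.224,.19)
R=Rn.from_quat(np.roll(s['orientation'],-1)).as_matrix();print(R.round(3))
E
```

```text
[0.045 0.451 0.183 1.304 0.045 1.794] [-0.018  0.767  0.641  0.013]
tcp [0.6302 0.1221 0.2048] F [0.2 0.4 0.2] gap 0.0001 t 12.1667 yaw 79.79 tool d mm [103.9   6.5  19.3]
[[ 0.177  0.984 -0.003]
 [ 0.983 -0.177  0.045]
 [ 0.044 -0.011 -0.999]]
```

Request:
servo_tool(increments=[{"grip": 1,"x": 0,"y": 0,"z": 0,"roll": -7.1},{"grip": 1,"x": 33,"y": 6,"z": 1,"roll": 0},{"grip": 1,"x": 33,"y": 6,"z": 1,"roll": 0},{"grip": 1,"x": 33,"y": 6,"z": 1,"roll": 0},{"grip": 1,"x": 0,"y": 0,"z": 0,"roll": 0}])

```text
clock: 12.58
tcp_pos: [0.6545, 0.2256, 0.2056]
orientation: [-0.018, 0.726, 0.687, 0.016]
wrist_force: [-0.4, -0.6, 0.1]
finger_gap: -0.0001
grip_force: 0.0
```

```bash
python3 - <<'E'
from h import *
go(.655,.224,.097)
E
```

```text
tcp [0.6545 0.2256 0.2056] F [-0.4 -0.6  0.1] gap -0.0001 t 12.5833 yaw 86.83 tool d mm [ -6.7   1.1 108.4]
```

Request:
servo_tool(increments=[{"grip": 1,"x": -2,"y": 0,"z": 35,"roll": 0},{"grip": 1,"x": -2,"y": 0,"z": 35,"roll": 0},{"grip": 1,"x": -1,"y": 0,"z": 25,"roll": 0},{"grip": 1,"x": -1,"y": 0,"z": 8,"roll": 0},{"grip": 1,"x": 0,"y": 0,"z": 0,"roll": 0}])

```text
clock: 13.0
tcp_pos: [0.6514, 0.2184, 0.0999]
orientation: [-0.019, 0.727, 0.686, 0.012]
wrist_force: [0.2, 0.2, 1.0]
finger_gap: -0.0
grip_force: 0.0
```

```bash
python3 - <<'E'
from h import *
go(.655,.224,.097)
E
```

```text
tcp [0.6514 0.2184 0.0999] F [0.2 0.2 1. ] gap -0.0 t 13.0 yaw 86.64 tool d mm [5.6 3.4 3.1]
```

Request:
servo_tool(increments=[{"grip": 1,"x": 2,"y": -8,"z": 2,"roll": 0},{"grip": 1,"x": 2,"y": -8,"z": 0,"roll": 0},{"grip": 1,"x": 0,"y": -8,"z": 0,"roll": 0},{"grip": 1,"x": 0,"y": -8,"z": 0,"roll": 0},{"grip": 1,"x": 0,"y": -8,"z": 0,"roll": 0}])

```text
clock: 13.42
tcp_pos: [0.6144, 0.2263, 0.1028]
orientation: [-0.016, 0.726, 0.687, 0.016]
wrist_force: [2.2, 1.2, 1.5]
finger_gap: 0.0001
grip_force: 0.8
```

Request:
servo_tool(increments=[{"grip": 1,"x": 0,"y": -6,"z": 0,"roll": 0},{"grip": 1,"x": 0,"y": 0,"z": 0,"roll": 0},{"grip": 1,"x": 0,"y": 10,"z": 0,"roll": 0},{"grip": 1,"x": 0,"y": 15,"z": 0,"roll": 0},{"grip": 1,"x": 0,"y": 5,"z": -20,"roll": 0}])

```text
clock: 13.83
tcp_pos: [0.6364, 0.2231, 0.1169]
orientation: [-0.019, 0.726, 0.687, 0.012]
wrist_force: [-0.1, 0.3, -1.2]
finger_gap: 0.0
grip_force: 0.0
```

Request:
servo_tool(increments=[{"grip": 1,"x": 10,"y": 0,"z": -35,"roll": 0},{"grip": 1,"x": 35,"y": 0,"z": -35,"roll": 0},{"grip": 0.3,"x": 35,"y": 0,"z": 0,"roll": 0},{"grip": 0.3,"x": 30,"y": 0,"z": 0,"roll": 0},{"grip": 0.3,"x": 0,"y": 0,"z": 0,"roll": 0}])

```text
clock: 14.25
tcp_pos: [0.6434, 0.3304, 0.1906]
orientation: [-0.018, 0.724, 0.689, 0.016]
wrist_force: [-1.4, -0.1, -0.2]
finger_gap: 0.0357
grip_force: 0.0
```

```bash
python3 - <<'E'
from h import *
go(.58,.33,.2)
a=snap('top','t5.png');b=snap('wrist','w5.png')
cv2.imwrite('pics/m5.png',cv2.cvtColor(np.hstack([cv2.resize(a[120:380,80:340],(400,400)),cv2.resize(b,(400,400))]),cv2.COLOR_RGB2BGR))
E
```

```text
tcp [0.6434 0.3304 0.1906] F [-1.4 -0.1 -0.2] gap 0.0357 t 14.25 yaw 87.12 tool d mm [ -3.1 -63.3  -9.3]
```

View pics/m5.png

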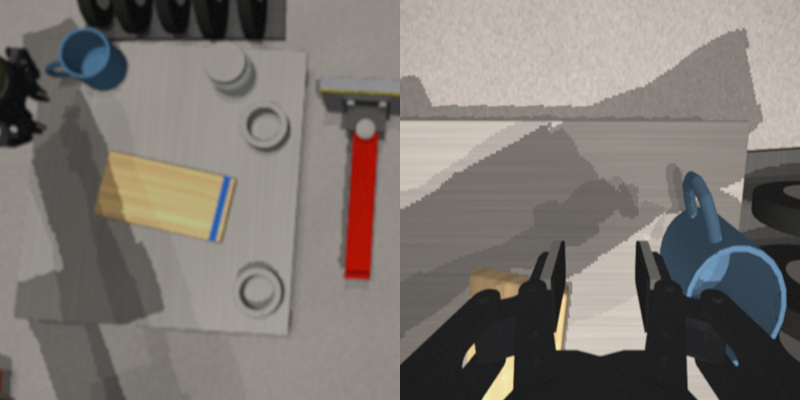

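The red arm is fully out. The board has turned part of the way, with left-crop corners at (110,152), (236,178), (222,243) and (95,212), and everything else is in place. Next I'll compute the board's pose.

```bash
cat > bd.py <<'E'
from h import *
O=np.array([.549,-.0265]);ex=np.array([.99875,-.05]);ey=np.array([.05,.99875])
def board(c,f=lambda u,v:(u,v)):
    w=[pt('top',*f(*q),.108)[:2] for q in c]; s=np.array([[(x-O)@ex,(x-O)@ey] for x in w])
    t=(s[0]+s[3])/2; l=(s[1]+s[2])/2; d=t-l
    print('shelf frame tail',t.round(4),'lead',l.round(4),'ang',np.arctan2(-d[0],d[1]).round(3),'len',np.hypot(*d).round(3))
    print('world tail',((np.array(w[0])+w[3])/2).round(4))
E
python3 - <<'E'
from bd import *
board([(110,152),(236,178),(222,243),(95,212)],lambda u,v:(80+u*.65-.2,120+v*.65-.2))
E
```

```text
shelf frame tail [-0.0061  0.2971] lead [-0.0391  0.1003] ang -0.166 len 0.2
world tail [0.5577 0.2706]
```

Request:
servo_tool(increments=[{"grip": 0.3,"x": -8,"y": -32,"z": 0,"roll": 0},{"grip": 0.3,"x": -8,"y": -32,"z": 0,"roll": 0},{"grip": 0.3,"x": -8,"y": -30,"z": 0,"roll": 0},{"grip": 0.3,"x": 0,"y": 0,"z": 0,"roll": 0}])

```text
clock: 14.68
tcp_pos: [0.5406, 0.3032, 0.1873]
orientation: [-0.019, 0.726, 0.687, 0.009]
wrist_force: [-0.1, 0.2, 0.1]
finger_gap: 0.0598
grip_force: 0.0
```

```bash
python3 - <<'E'
from h import *
go(.5455,.304,.092)
E
```

```text
tcp [0.5406 0.3032 0.1873] F [-0.1  0.2  0.1] gap 0.0598 t 14.6833 yaw 86.81 tool d mm [-2.8  6.3 95.2]
```

Request:
servo_tool(increments=[{"grip": 0.3,"x": 0,"y": 5,"z": 30,"roll": 0},{"grip": 0.3,"x": 0,"y": 0,"z": 30,"roll": 0},{"grip": 0.3,"x": 0,"y": 0,"z": 25,"roll": 0},{"grip": 0.3,"x": 0,"y": 0,"z": 8,"roll": 0},{"grip": 0.3,"x": 0,"y": 0,"z": 0,"roll": 0}])

```text
clock: 15.1
tcp_pos: [0.5514, 0.3084, 0.0936]
orientation: [-0.018, 0.727, 0.687, 0.012]
wrist_force: [-0.3, 0.2, 0.1]
finger_gap: 0.0598
grip_force: 0.0
```

```bash
python3 - <<'E'
from h import *
go(.5455,.304,.092)
a=snap('wrist','w6.png')
E
```

```text
tcp [0.5514 0.3084 0.0936] F [-0.3  0.2  0.1] gap 0.0598 t 15.1 yaw 86.75 tool d mm [-4.8 -5.6  1.4]
```

View pics/w6.png

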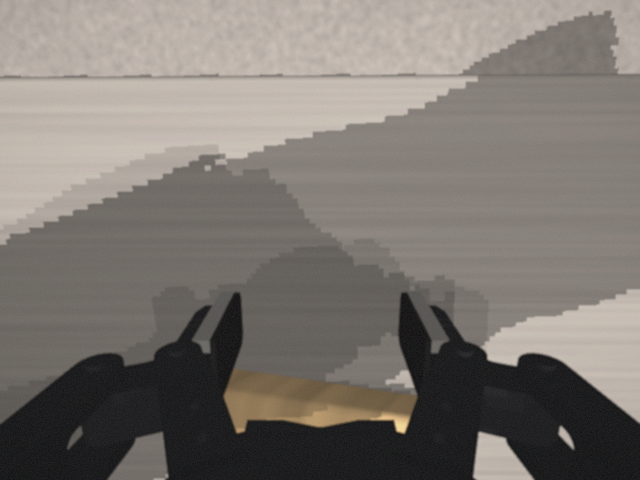

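The fingers are behind the board's tail, which shows at (225–415, 370–430). Now the push; each row carries a small z correction for the 2.6° tilt.

Request:
servo_tool(increments=[{"grip": 0.3,"x": -8,"y": -2,"z": -0.4,"roll": 0},{"grip": 0.3,"x": -9,"y": -2,"z": -0.4,"roll": 0},{"grip": 0.3,"x": -9,"y": 0,"z": -0.4,"roll": 0},{"grip": 0.3,"x": -9,"y": 0,"z": -0.4,"roll": 0},{"grip": 0.3,"x": -9,"y": 0,"z": -0.4,"roll": 0}])

```text
clock: 15.57
tcp_pos: [0.5476, 0.2661, 0.0979]
orientation: [-0.017, 0.726, 0.687, 0.016]
wrist_force: [-0.7, 2.7, 1.8]
finger_gap: 0.0598
grip_force: 1.4
```

Request:
servo_tool(increments=[{"grip": 0.3,"x": -10,"y": 0,"z": -0.4,"roll": 0},{"grip": 0.3,"x": -10,"y": 0,"z": -0.4,"roll": 0},{"grip": 0.3,"x": -10,"y": 0,"z": -0.4,"roll": 0},{"grip": 0.3,"x": -10,"y": 0,"z": -0.4,"roll": 0},{"grip": 0.3,"x": -10,"y": 0,"z": -0.4,"roll": 0}])

```text
clock: 15.98
tcp_pos: [0.5445, 0.2156, 0.0964]
orientation: [-0.017, 0.726, 0.687, 0.015]
wrist_force: [0.8, 2.9, 3.4]
finger_gap: 0.0597
grip_force: 1.7
```

Request:
servo_tool(increments=[{"grip": 0.3,"x": -10,"y": 0,"z": -0.4,"roll": 0},{"grip": 0.3,"x": -10,"y": 0,"z": -0.4,"roll": 0},{"grip": 0.3,"x": -10,"y": 0,"z": -0.4,"roll": 0},{"grip": 0.3,"x": 0,"y": 0,"z": 0,"roll": 0}])

```text
clock: 16.32
tcp_pos: [0.5423, 0.1841, 0.0958]
orientation: [-0.017, 0.727, 0.686, 0.013]
wrist_force: [-0.3, -0.7, 0.9]
finger_gap: 0.06
grip_force: 0.0
```

```bash
python3 - <<'E'
from bd import *
go(.54,.05,.093)
p=env.get_state()['tcp_pos'][:2];print((p-O)@ex,(p-O)@ey)
a=snap('top','t7.png')
cv2.imwrite('pics/m7.png',cv2.cvtColor(cv2.resize(a[140:350,85:365],(800,600),interpolation=cv2.INTER_CUBIC),cv2.COLOR_RGB2BGR))
E
```

```text
tcp [0.5423 0.1841 0.0958] F [-0.3 -0.7  0.9] gap 0.06 t 16.3167 yaw 86.71 tool d mm [-134.     5.4   -2.9]
-0.017230491594952282 0.20996985344871621
```

View pics/m7.png

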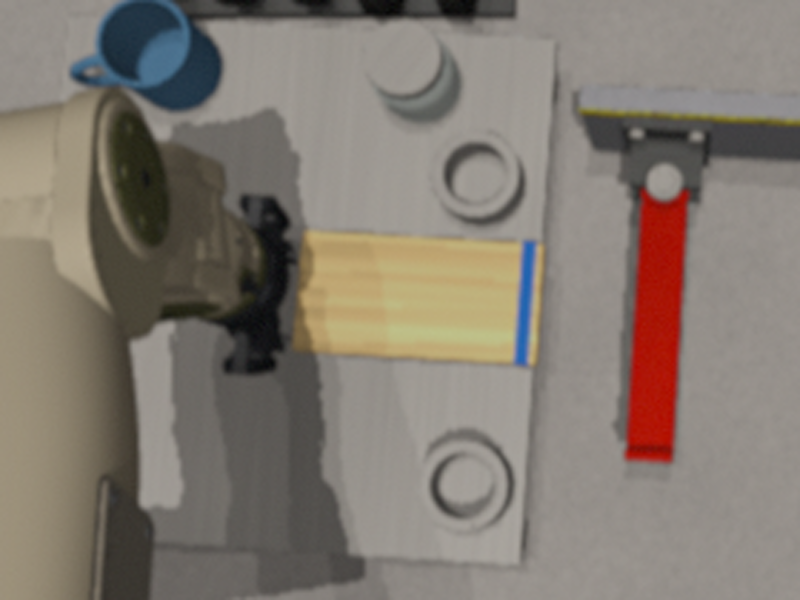

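The board is now straight, lead at the shelf edge, corners (305,232), (543,245), (536,363), (293,350), passing between the collars.

```bash
python3 - <<'E'
from bd import *
board([(305,232),(543,245),(536,363),(293,350)],lambda u,v:(85+u*.35-.33,140+v*.35-.33))
E
```

```text
shelf frame tail [-0.0088  0.1953] lead [-0.009  -0.0021] ang -0.001 len 0.197
world tail [0.55  0.169]
```

Request:
servo_tool(increments=[{"grip": 0.3,"x": -8,"y": 0,"z": -0.4,"roll": 0},{"grip": 0.3,"x": -10,"y": 0,"z": -0.4,"roll": 0},{"grip": 0.3,"x": -10,"y": 0,"z": -0.4,"roll": 0},{"grip": 0.3,"x": -10,"y": 0,"z": -0.4,"roll": 0},{"grip": 0.3,"x": -10,"y": 0,"z": -0.4,"roll": 0}])

```text
clock: 16.78
tcp_pos: [0.5396, 0.1375, 0.0956]
orientation: [-0.017, 0.726, 0.687, 0.014]
wrist_force: [1.0, 1.2, -1.2]
finger_gap: 0.0599
grip_force: 0.7
```

Request:
servo_tool(increments=[{"grip": 0.3,"x": -10,"y": 0,"z": -0.4,"roll": 0},{"grip": 0.3,"x": -10,"y": 0,"z": -0.4,"roll": 0},{"grip": 0.3,"x": -10,"y": 0,"z": -0.4,"roll": 0},{"grip": 0.3,"x": -10,"y": 0,"z": -0.4,"roll": 0},{"grip": 0.3,"x": -10,"y": 0,"z": -0.4,"roll": 0}])

```text
clock: 17.2
tcp_pos: [0.5372, 0.0876, 0.0958]
orientation: [-0.017, 0.726, 0.687, 0.015]
wrist_force: [-1.3, 1.9, 0.2]
finger_gap: 0.0595
grip_force: 1.0
```

Request:
servo_tool(increments=[{"grip": 0.3,"x": -10,"y": 0,"z": -0.4,"roll": 0},{"grip": 0.3,"x": -10,"y": 0,"z": -0.4,"roll": 0},{"grip": 0.3,"x": -8,"y": 0,"z": -0.4,"roll": 0},{"grip": 0.3,"x": -4,"y": 0,"z": -0.2,"roll": 0},{"grip": 0.3,"x": 0,"y": 0,"z": 0,"roll": 0}])

```text
clock: 17.62
tcp_pos: [0.5355, 0.0553, 0.0957]
orientation: [-0.017, 0.727, 0.687, 0.014]
wrist_force: [-0.6, -0.3, -0.0]
finger_gap: 0.0595
grip_force: 0.0
```

```bash
python3 - <<'E'
from bd import *
go(.54,.05,.093)
p=env.get_state()['tcp_pos'][:2];print((p-O)@ex,(p-O)@ey)
E
```

```text
tcp [0.5355 0.0553 0.0957] F [-0.6 -0.3 -0. ] gap 0.0595 t 17.6167 yaw 86.75 tool d mm [-5.2  4.8  2.5]
-0.017554097293650272 0.08107259330430346
```

Request:
servo_tool(increments=[{"grip": 0.3,"x": 12,"y": 0,"z": 0.5,"roll": 0},{"grip": 0.3,"x": 20,"y": 0,"z": 0,"roll": 0},{"grip": 0.3,"x": 20,"y": 0,"z": -20,"roll": 0},{"grip": 0.3,"x": 10,"y": 0,"z": -35,"roll": 0},{"grip": 0.3,"x": 20,"y": 0,"z": -35,"roll": 0}])

```text
clock: 18.03
tcp_pos: [0.5386, 0.1352, 0.1883]
orientation: [-0.018, 0.726, 0.687, 0.013]
wrist_force: [1.1, -0.5, -0.0]
finger_gap: 0.0597
grip_force: 0.0
```

Request:
servo_tool(increments=[{"grip": 0.3,"x": 35,"y": 0,"z": -10,"roll": 0},{"grip": 0.3,"x": 35,"y": 0,"z": 0,"roll": 0},{"grip": 0.3,"x": 0,"y": 0,"z": 0,"roll": 0},{"grip": 0.3,"x": 0,"y": 0,"z": 0,"roll": 0}])

```text
clock: 18.37
tcp_pos: [0.5436, 0.2064, 0.2018]
orientation: [-0.017, 0.725, 0.689, 0.014]
wrist_force: [-0.3, -0.6, -0.1]
finger_gap: 0.0596
grip_force: 0.0
```

```bash
python3 - <<'E'
from h import *
a=snap('top','t8.png');b=snap('scene','s8.png')
cv2.imwrite('pics/m8.png',cv2.cvtColor(np.hstack([cv2.resize(a[160:340,195:375],(400,400),interpolation=cv2.INTER_CUBIC),cv2.resize(b[100:400,150:450],(400,400))]),cv2.COLOR_RGB2BGR))
E
```

```text
(no output)
```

View pics/m8.png

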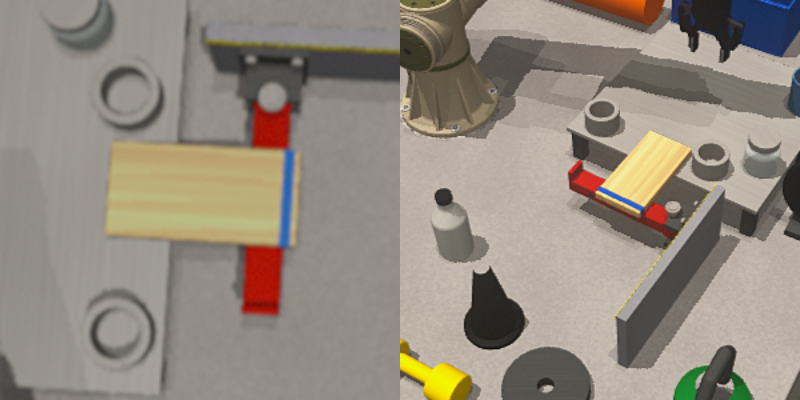

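The board bridges the gap squarely. Its blue end, at about x = 297, reaches past the arm's far edge at about 288. Its tail is about 60 mm inside the shelf edge, the cone stands upright, and the collars haven't moved.

```bash
python3 -c "
from workcell import env
print(env.hand_in())"
```

```text
the job is handed in; nothing more can be done
None
```

The job is handed in; no verdict was returned. In the last pictures the cone stands upright clear of the arm, the red arm is fully out at its stop, and the board lies squarely across the gap between the collars, its blue end past the arm's full width and its tail about 60 mm inside the shelf edge.

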